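Throw the sample mill's selector lever into the marked notch

ROBOT

A 6-joint arm with a two-finger parallel gripper is mounted at the origin on the work surface. World frame = base frame: x ahead of the robot, y to its left, z up, the work surface at z = 0. Lengths are in m, angles in rad, forces in N, time in s.
With the tool pointing down it reaches from about 0.35 to 0.875 m from the base axis. Payload 4.2 kg.
Tool frame: the origin (TCP) lies where the fingers leave the gripper's body, on its centre line; the fingertips stand 73 mm ahead of it and the grasp point (between the pads) lies 54 mm ahead of it; z points along the fingers, y is the direction in which the jaws open and shut (so a half turn about z gives the same grasp; the last joint's range is limited). The gripper opens to 85 mm and grips with 20 to 120 N. Pads are 22 mm wide; open, the fingers measure 114 mm over their backs; the gripper's body (76 mm by 85 mm) begins 54 mm behind the grasp point. The pads swing forward as they close: fully open they stand 13 mm farther back than shut.
Start: joints at [1.474, 0.385, 0.008, 0, -1.194, -0.259], TCP at [0.218, 0.586, 0.304] pointing down, gripper open.
Joint ranges: [-3.14, 3.14], [-1.21, 2.06], [-1.07, 1.41], [-3.16, 2.05], [-2.99, -0.16], [-3.1, 3.1]. Speed limits (rad/s): [2.79, 2.79, 3.14, 3.14, 3.14, 3.14].

INTERFACE

Orientations are given as a unit quaternion [x, y, z, w].
In Python, from cell import bot, camera, camera_model gives the robot as it stands.
- The arm moves only by the tool step_arm, never from a script. Its argument "commands" is a list of rows, each a list of 3 entries, a list of its own where there are three numbers: the turn, a rotation vector about the tool's x, y, z in degrees, then the shift along the tool's x, y, z in m, then the opening, from -1 (shut) to 1 (fully open). A call has 1 to 20 rows; each row is the pose to reach, as a shift and turn from the pose commanded when the call began, along the tool's axes at that moment; what a row does not reach only later rows make up. A row lasts 1/8 s, in which the tool goes at most 62.5 mm and 10.7 degrees, less where a joint would pass 70% of its speed; a pose out of reach is approached as far as the arm can. A call with a gripper value outside its range is refused whole. The fingers move at their own pace and stop on an object; the grip force is fixed at half the most. Time passes only in rows, so rows that repeat a pose let the fingers close. It gives the time, the measured TCP pose, the force and the opening at its end, in the units of the state.
- bot.get_state(): the state, without advancing time (a new reading comes with each control period).
- camera(name): name is "scene" or "side" or "wrist"; returns (picture, depth): 384x512x3 uint8, red, green, blue; 384x512 float32, m along the optical axis (not along the pixel's ray), 0 where there is no reading.
- camera_model(name): a dict with "K" (3x3 intrinsics, pixels), "k1" (the pictures are not rectified: a ray, as slopes to the right and down, at radius r is drawn at 1 + k1 r^2 times it, then the intrinsics apply), "extrinsics" (4x4, takes a point from world to camera coordinates); the wrist camera has in their place "hand_eye" (4x4, takes a point from camera to tool coordinates, whose origin is the TCP and whose axes are the flange's). Camera axes: x right, y down, z forward; pixel columns grow to the right and rows downward; lengths in m; the calibration is good to about 2 mm. A picture is of the moment at which its call begins: read the wrist's pose just before it. camera_model takes no time and is no camera call.
- bot.sign_off(): hands the job in, once; it reports no verdict.
The state is a dict: "time_s": time; "qpos": joint angles; "qd": joint speeds; "tau": joint torques, N m; "tcp_pos": TCP position; "eef_rot": TCP orientation; "contact_force": force on the tool from outside, world axes, zero at the start; "ft_torque": the same for the moment, N m; "width": finger opening in m.
Only numpy, scipy, OpenCV 4.12 (cv2) and the standard library are available. Lean on these libraries where they do the work, as an engineer would, in place of code of your own. Each camera call takes 0.05 s, during which the arm holds its last target. There are 200 camera calls.

TASK

Put the sample mill's selector lever into the notch marked by the pointed stud: with the fingers in the loop, draw the lever out of its neutral pocket, swing it round, feel for the marked notch and push it fully home there. Take the fingers out of the loop and do not shove or knock over the tin, the spatula, the jars or the mouse.

Things in the scene. Friction and masses are not known exactly. Their poses are not given: they have to be found in the camera images.
- lever_loop (a point): Centre of the steel finger loop at the lever's free end: a flat level ring, 82 mm outside, 62 mm inside, 16 mm thick, this point at its mid thickness, 116 mm above the bench. Nothing fills the ring; the mill's blue deck, 75 mm above the bench, lies 33 mm below its underside (the ring may overhang the deck's edge). x points from the loop to the pivot.
- lever: The mill's selector lever, 22 mm wide steel bar with loop and tooth, origin on the bench below the pivot when home; x points from the loop to the pivot. It turns level about the pivot and slides 26 mm outward along its own length, to a stop. No spring, it stays where left: sliding takes about 4 N, turning 1.3 N at the loop. It swings 56 degrees either way from mid-pocket.
- lever_pivot (a point): The lever's vertical pivot, 129 mm above the bench, centre of the notched aluminium plate (rim radius 112 mm, top 134 mm above the bench). The lever runs under the plate. Level distance from here to lever_loop: 175 mm with the lever fully home, 201 mm drawn fully out. Turns with the lever.
- lever_tooth (a point): Middle of the lever's upright tooth, 14 mm wide, 16 mm long, 72 mm inward of lever_loop. The rim has a wide neutral pocket facing the robot, where the tooth starts, and two notches on each side, 18 mm wide, that take the tooth within about 3 mm of true. Drawn out 18 mm it clears the rim. Pressed on the rim it stops about 17 mm short of home; in a notch it goes home and stops dead.
- stud: Plain pointed steel stud, 18 mm across, 26 mm high, origin under its centre, on the plate about 74 mm from the pivot: it marks the notch it stands behind. The other three notches have flat steel discs, 18 mm across, 3 mm high. It sits only roughly behind its notch, up to 6 mm (4.5 degrees about the pivot) off its line, so feel for the notch.
- tin: Low aluminium specimen tin, 70 mm across, 48 mm high, on the bench in front of the mill; a bystander, origin under its centre
- spatula: Steel spatula 180 mm long, lying on the bench in front of the mill, under the lever's sweep; a bystander, origin under its centre
- jar1: Clear sample jar, 72 mm across, 85 mm high, in the white tray at the left; a bystander, origin under its centre
- jar2: Amber sample jar, 60 mm across, 75 mm high, in the white tray; a bystander, origin under its centre
- mouse: White computer mouse, 105 mm long, 32 mm high, on its pad at the right; a bystander, origin under its centre

How it is judged:
On the way, in this order (a step that is already met when the one before it is completed fails the run):
1. the lever is drawn out until its tooth is clear of the rim (loop more than 192 mm from the pivot) (horizontal distance between lever_loop and lever_pivot above 0.192 m).
2. the lever is fully home in the notch by the stud (horizontal distance between lever_loop and lever_pivot below 0.1775 m and horizontal distance between lever_tooth and stud below 0.0365 m), for 0.2 s.
At the end, for the whole second after the job is handed in: The lever is home in the stud's notch: loop within 177.5 mm of the pivot (2.5 mm of fully home) and tooth within 36.5 mm of the stud, left there and at rest, the fingers off it (all of step 2); the robot touches nothing.
It fails at once if a bystander is shoved more than 40 mm (distance of any of tin, spatula, jar1, jar2, mouse from where it was at the start of the episode above 0.04 m).
It fails at once if a bystander is knocked over (angle between any of tin, jar1, jar2, mouse's own z axis and vertical above 0.6 rad).
It also fails if it takes over 45 s, if anything falls off the work surface, if the arm or the gripper's body presses on something with over 40 N, if the wrist force passes 120 N, or if a joint passes its speed limit or range.

## Working session

There is one attempt and no reset: what is moved stays moved. The work goes in short steps, Python scripts to look and compute and a tool call to move; the robot and the scene stay as the last step left them, time stands still between calls to the robot, and variables do not carry over. Pictures are saved under pics/ and viewed, about 8 in all and at most 12, crops included, and the job is handed in when it is done.

Besides the shell and the picture viewer there is one more tool, called after "Emit:" as name(argument=value, ...) on one line, values as JSON. step_arm: Moves the arm, as the interface text tells. Its arguments: {"type":"object","properties":{"commands":{"type":"array"}},"required":["commands"]}

```bash
mkdir -p pics; ls
cat > h.py <<'E'
import numpy as np, cv2
from cell import bot, camera, camera_model
from scipy.spatial.transform import Rotation as R
def grab(n,f):
    s=bot.get_state(); p,d=camera(n); cv2.imwrite('pics/'+f+'.png',p[:,:,::-1]); np.savez('/tmp/'+f,p=p,d=d,t=s['tcp_pos'],q=s['eef_rot']); return s,p,d
def cam2w(n,s):
    m=camera_model(n)
    if n=='wrist':
        T=np.eye(4);T[:3,:3]=R.from_quat(s['eef_rot']).as_matrix();T[:3,3]=s['tcp_pos']
        return m,T@np.array(m['hand_eye'])
    return m,np.linalg.inv(np.array(m['extrinsics']))
def onplane(n,s,uv,z):
    m,T=cam2w(n,s);K=np.array(m['K']);k=m['k1']
    uv=np.atleast_2d(np.array(uv,float));z=np.broadcast_to(z,len(uv))
    x=cv2.undistortPoints(uv[:,None],K,np.array([k,0,0,0.]))[:,0]
    d=np.c_[x,np.ones(len(x))]@T[:3,:3].T;o=T[:3,3]
    return o+d*((z-o[2])/d[:,2])[:,None]
def topix(n,s,P):
    m,T=cam2w(n,s);E=np.linalg.inv(T);P=np.atleast_2d(np.array(P,float))
    return cv2.projectPoints(P,cv2.Rodrigues(E[:3,:3])[0],E[:3,3],np.array(m['K']),np.array([m['k1'],0,0,0.]))[0][:,0]
def cloud(n,s,d):
    v,u=np.mgrid[:384,:512];m,T=cam2w(n,s);K=np.array(m['K'])
    x=cv2.undistortPoints(np.c_[u.ravel(),v.ravel()].astype(float)[:,None],K,np.array([m['k1'],0,0,0.]))[:,0]
    P=np.c_[x,np.ones(len(x))]*d.reshape(-1,1)
    return (P@T[:3,:3].T+T[:3,3]).reshape(384,512,3)
E
python3 - <<'E'
from h import *
a=[grab(n,n+'0') for n in ('scene','side')]
s=a[0][0];print(s)
cv2.imwrite('pics/both0.png',cv2.resize(np.vstack([a[0][1],a[1][1]])[:,:,::-1],None,fx=.78,fy=.78))
E
```

```text
pics
{'time_s': 0.0, 'qpos': array([ 1.47360543e+00,  3.85576306e-01,  6.63874920e-03, -5.18694882e-04,
       -1.19402192e+00, -2.58634241e-01]), 'qd': array([-7.96577618e-05, -1.17756460e-03, -1.13693911e-03,  1.13705436e-03,
       -2.51817517e-04, -2.33727029e-03]), 'tau': array([-8.65307766e-05, -3.92287052e+01,  1.88397503e+01,  4.18621883e+00,
       -4.65875346e-03, -6.78794034e-07]), 'tcp_pos': array([0.21753067, 0.58546849, 0.30281163]), 'eef_rot': array([ 9.84197719e-01, -1.77069541e-01, -1.53055662e-04,  1.09749202e-03]), 'contact_force': array([0.44085082, 0.74590587, 0.19959222]), 'ft_torque': array([ 0.01900809,  0.0170498 , -0.00300718]), 'width': 0.08555684782359109}
```

View pics/both0.png

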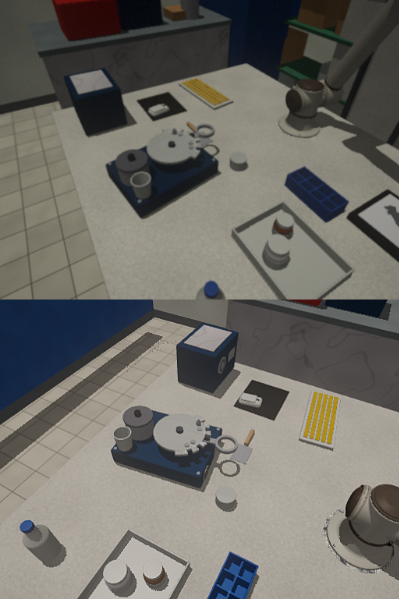

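The scene shows the mill on its blue base near (175,155) in the upper view, with the tin, tray and mouse around it. I can see two ring-like things near the rim, so I'm zooming in.

Run:
```python
from h import *
a=cv2.imread('pics/scene0.png')[150:250,165:325];b=cv2.imread('pics/side0.png')[135:275,150:350]
a=cv2.resize(a,(480,300),interpolation=cv2.INTER_CUBIC);b=cv2.resize(b,(429,300),interpolation=cv2.INTER_CUBIC)
a=cv2.resize(a,(429,268)); cv2.imwrite('pics/z0.png',cv2.convertScaleAbs(np.vstack([a,b]),alpha=1.4))
```

```text
(no output)
```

View pics/z0.png

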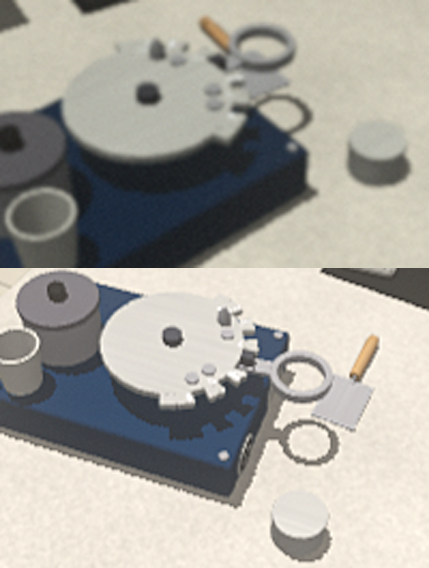

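Both views show the ring over the bench with its shadow beside it. The stud is the upright dark point at side zoom (224,318); the three discs are at (227,335), (209,370) and (192,379). Next I measure.

Run:
```python
from h import *
s=bot.get_state()
for n in('scene','side'):
    f=np.load(f'/tmp/{n}0.npz');d=f['d'];C=cloud(n,s,d)
    if n=='side':
        print('loop',onplane(n,s,[290.4,185],.116),'hub',onplane(n,s,[230.2,168],.140),'stud',onplane(n,s,[254.5,160],.134),onplane(n,s,[254.5,157],.147))
        print('discs',onplane(n,s,[[256,166.5],[247.5,182.7],[239.7,186.9]],.137));c=onplane(n,s,[230.2,168],.14)[0,:2]
        print('tin',onplane(n,s,[290,252],.048))
    else:
        k=160/429
        print('loop',onplane(n,s,[165+262*k,150+47*k],.116),'hub',onplane(n,s,[165+148*k,150+93*k],.14),'stud',onplane(n,s,[165+157*k,150+50*k],.147))
    m=(abs(C[...,2]-.134)<.006)&(d>0)&(np.hypot(C[...,0]-c[0],C[...,1]-c[1])<.13) if n=='side' else None
    if n=='side':
        P=C[m][:,:2].astype(np.float32);print(len(P),cv2.minEnclosingCircle(P),np.median(C[m],0))
    m=(abs(C[...,2]-.116)<.02)&(d>0)
```

```text
loop [[ 0.51157876 -0.06197355  0.116     ]] hub [[ 0.68136985 -0.02466854  0.14      ]] stud [[ 0.64163259 -0.08217474  0.147     ]]
loop [[ 0.51077911 -0.06755324  0.116     ]] hub [[ 0.67815746 -0.02288736  0.14      ]] stud [[ 0.63683445 -0.09012491  0.134     ]] [[ 0.63647653 -0.08896121  0.147     ]]
discs [[ 6.19222882e-01 -6.61546994e-02  1.37000000e-01]
 [ 6.10115834e-01  5.35739942e-05  1.37000000e-01]
 [ 6.21011789e-01  2.37074920e-02  1.37000000e-01]]
tin [[0.4330851  0.08974457 0.048     ]]
2829 ((0.6875497102737427, -0.022576771676540375), 0.12099693715572357) [ 0.66896375 -0.0190545   0.13369561]
```

Emit:
step_arm(commands=[[[0, 0, 56], [0.502, 0.507, 0], 1], [[0, 0, 56], [0.502, 0.507, 0], 1], [[0, 0, 56], [0.502, 0.507, 0], 1], [[0, 0, 56], [0.502, 0.507, 0], 1], [[0, 0, 56], [0.502, 0.507, 0], 1], [[0, 0, 56], [0.502, 0.507, 0], 1], [[0, 0, 56], [0.502, 0.507, 0], 0], [[0, 0, 56], [0.502, 0.507, 0], -0.5], [[0, 0, 56], [0.502, 0.507, 0], -0.5], [[0, 0, 56], [0.502, 0.507, 0], -0.5], [[0, 0, 56], [0.502, 0.507, 0], -0.5], [[0, 0, 56], [0.502, 0.507, 0], -0.5], [[0, 0, 56], [0.502, 0.507, 0], -0.5], [[0, 0, 56], [0.502, 0.507, 0], -0.5], [[0, 0, 56], [0.502, 0.507, 0], -0.5], [[0, 0, 56], [0.502, 0.507, 0], -0.5], [[0, 0, 56], [0.502, 0.507, 0], -0.5]])

```text
time_s: 2.22
tcp_pos: [0.5115, -0.0637, 0.3041]
eef_rot: [0.786, -0.618, 0.0, -0.0]
contact_force: [-0.3, 0.1, 0.1]
width: 0.0213
```

Run:
```python
from h import *
s,p,d=grab('wrist','w1')
print(s['time_s'],s['tcp_pos'],R.from_quat(s['eef_rot']).as_matrix().round(3),s['qpos'].round(2),s['width'],s['contact_force'])
print('pred loop,pivot,stud',topix('wrist',s,[[.511,-.065,.116],[.68,-.0235,.134],[.639,-.086,.134]]))
```

```text
2.225 [ 0.511523   -0.06369646  0.30409831] [[ 0.236 -0.972  0.   ]
 [-0.972 -0.236  0.   ]
 [-0.    -0.    -1.   ]] [ 0.19  0.2  -0.26 -0.   -1.12  0.05] 0.021289226721754578 [-0.28746361  0.06496639  0.1085229 ]
pred loop,pivot,stud [[256.60648285 185.49746156]
 [ 59.13651226 191.16440936]
 [111.60379895 131.44403978]]
```

View pics/w1.png

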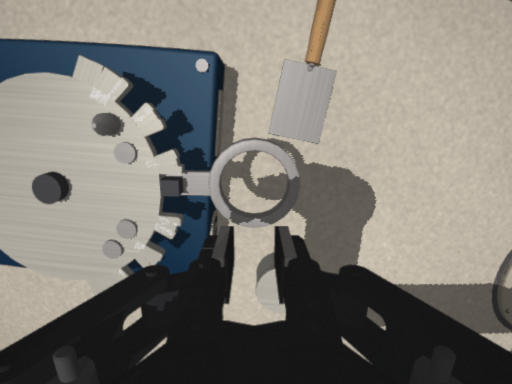

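The wrist view shows the ring centred at about (255,182) and the stud at (106,124), with the hub at (50,187). The notches on the stud's side are visible. I'm zooming in on the rim.

Run:
```python
from h import *
f=np.load('/tmp/w1.npz');s=dict(tcp_pos=f['t'],eef_rot=f['q'])
p=f['p'][:,:,::-1];c=cv2.resize(p[40:290,20:310],(783,600-0),interpolation=cv2.INTER_CUBIC) if 0 else cv2.resize(p[45:245,40:310],None,fx=2.9,fy=2.9,interpolation=cv2.INTER_CUBIC)
cv2.imwrite('pics/w1z.png',c)
L=onplane('wrist',s,[255,182],.116);H=onplane('wrist',s,[50,187],.15);print(L,H)
C=cloud('wrist',s,f['d']);print('hubz',C[187,50],'plate',C[187,100])
# rim circle fit on plate-top mask
m=((abs(C[...,2]-.134)<.004)&(f['d']>0)).astype(np.uint8);m=cv2.morphologyEx(m,cv2.MORPH_OPEN,np.ones((3,3)))
P=C[m>0];print(len(P),P.min(0),P.max(0))
from scipy.optimize import least_squares
c=np.array([.68,-.0235])
a=np.degrees(np.arctan2(P[:,1]-c[1],P[:,0]-c[0]))%360;r=np.hypot(P[:,0]-c[0],P[:,1]-c[1])
for k in range(120,260,2):
    q=r[(a>=k)&(a<k+2)]
    if len(q):print(k,round(np.percentile(q,98)*1e3),end='; ')
```

```text
[[ 0.51320451 -0.06784625  0.116     ]] [[ 0.67791792 -0.03231792  0.15      ]]
hubz [ 0.68069009 -0.03050001  0.14583843] plate [ 0.64386997 -0.0361081   0.13376799]
30319 [ 0.56966502 -0.13911816  0.13000188] [0.73952078 0.075764   0.13797901]
120 101; 122 99; 124 99; 126 97; 128 98; 130 97; 132 97; 134 97; 136 88; 138 87; 140 86; 142 87; 144 88; 146 100; 148 101; 150 104; 152 104; 154 106; 156 105; 158 105; 160 87; 162 87; 164 88; 166 88; 168 106; 170 107; 172 107; 174 106; 176 109; 178 109; 180 108; 182 90; 184 90; 186 90; 188 90; 190 94; 192 108; 194 108; 196 108; 198 108; 200 109; 202 112; 204 112; 206 109; 208 110; 210 111; 212 108; 214 92; 216 93; 218 93; 220 93; 222 111; 224 112; 226 111; 228 112; 230 113; 232 113; 234 111; 236 95; 238 96; 240 95; 242 95; 244 114; 246 114; 248 114; 250 114; 252 114; 254 114; 256 115; 258 114;
```

View pics/w1z.png

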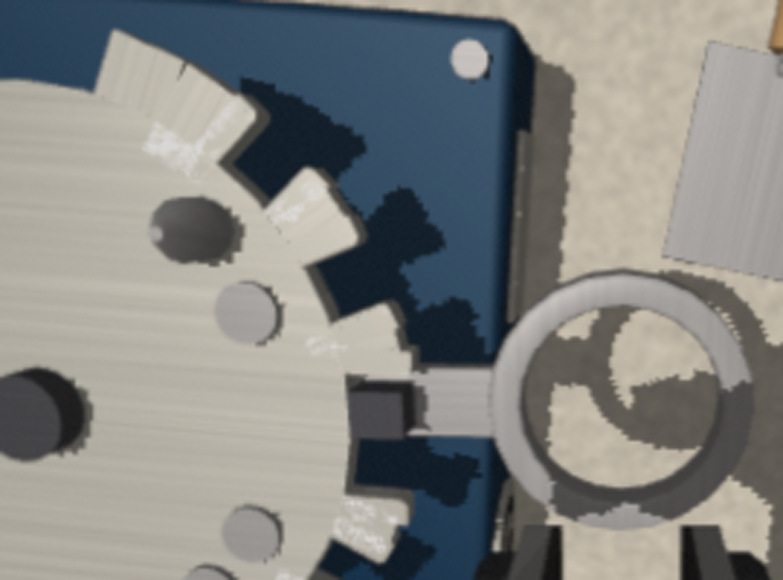

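Run:
```python
from h import *
from scipy.optimize import least_squares
f=np.load('/tmp/w1.npz');s=dict(tcp_pos=f['t'],eef_rot=f['q'])
C=cloud('wrist',s,f['d']);m=((abs(C[...,2]-.134)<.004)&(f['d']>0)).astype(np.uint8);m=cv2.morphologyEx(m,cv2.MORPH_OPEN,np.ones((3,3)))
P=C[m>0][:,:2];c=np.array([.6795,-.0305])
for it in range(6):
    v=P-c;a=np.degrees(np.arctan2(v[:,1],v[:,0]))%360;r=np.hypot(*v.T);Q=[]
    for k in range(120,262,2):
        q=(a>=k)&(a<k+2)
        if q.any():Q.append(P[q][np.argsort(r[q])[int(.98*(q.sum()-1))]])
    Q=np.array(Q);g=np.hypot(*(Q-c).T)>.102 if it>1 else np.hypot(*(Q-c).T)>.098
    o=least_squares(lambda x:np.hypot(*(Q[g]-x).T)-.112,c,loss='soft_l1',f_scale=.002);c=o.x
print('pivot',c,o.cost)
v=P-c;a=np.degrees(np.arctan2(v[:,1],v[:,0]))%360;r=np.hypot(*v.T)
for k in range(130,255):
    q=r[(a>=k)&(a<k+1)]
    if len(q):print(k,round(np.percentile(q,98)*1e3),end='; ')
L=onplane('wrist',s,[255,182],.116)[0,:2];print('\nloop',L,np.hypot(*(L-c)),np.degrees(np.arctan2(*(L-c)[::-1]))%360)
S=onplane('wrist',s,[[40+208/2.9,45+230/2.9]],.134)[0,:2];print('stud',S,np.hypot(*(S-c)),np.degrees(np.arctan2(*(S-c)[::-1]))%360)
```

```text
pivot [ 0.6865256  -0.02918233] 0.00012865707929948306
130 105; 131 106; 132 106; 133 105; 134 105; 135 106; 136 96; 137 96; 138 96; 139 95; 140 95; 141 95; 142 96; 143 95; 144 96; 145 107; 146 109; 147 108; 148 110; 149 111; 150 113; 151 113; 152 112; 153 114; 154 114; 155 113; 156 114; 157 113; 158 95; 159 95; 160 94; 161 96; 162 96; 163 95; 164 96; 165 95; 166 112; 167 114; 168 114; 169 114; 170 114; 171 113; 172 113; 173 114; 174 116; 175 117; 176 116; 177 116; 178 96; 179 95; 180 96; 181 96; 182 95; 183 95; 184 96; 185 94; 186 96; 187 98; 188 112; 189 113; 190 113; 191 113; 192 113; 193 113; 194 113; 195 113; 196 95; 197 113; 198 115; 199 116; 200 116; 201 114; 202 113; 203 113; 204 113; 205 114; 206 114; 207 114; 208 112; 209 95; 210 95; 211 95; 212 95; 213 95; 214 94; 215 94; 216 95; 217 109; 218 112; 219 113; 220 113; 221 112; 222 112; 223 112; 224 112; 225 112; 226 112; 227 113; 228 113; 229 112; 230 110; 231 94; 232 95; 233 94; 234 94; 235 93; 236 94; 237 94; 238 93; 239 110; 240 112; 241 112; 242 112; 243 112; 244 111; 245 111; 246 111; 247 110; 248 111; 249 110; 250 111; 251 110; 252 111; 253 110; 254 111; 
loop [ 0.51320451 -0.06784625] 0.17758124906951256 192.57546061688953
stud [ 0.63959584 -0.09177939] 0.07823550850415946 233.14067245004276
```

Emit:
step_arm(commands=[[[0, 0, 0], [0.0045, -0.001, 0.05], -0.5], [[0, 0, 0], [0.0045, -0.001, 0.08], -0.5], [[0, 0, 0], [0.0045, -0.001, 0.11], -0.5], [[0, 0, 0], [0.0045, -0.001, 0.13], -0.5], [[0, 0, 0], [0.0045, -0.001, 0.144], -0.5], [[0, 0, 0], [0.0045, -0.001, 0.144], -0.5]])

```text
time_s: 3.02
tcp_pos: [0.5134, -0.0684, 0.1592]
eef_rot: [0.786, -0.618, -0.001, 0.001]
contact_force: [0.0, 0.5, 0.1]
width: 0.0214
```

Run:
```python
from h import *
s,p,d=grab('wrist','w2');print(s['contact_force'],s['tcp_pos'],s['width'])
```

```text
[0.0253397  0.49186311 0.06663356] [ 0.51335175 -0.06838902  0.1591821 ] 0.021372191785100494
```

View pics/w2.png

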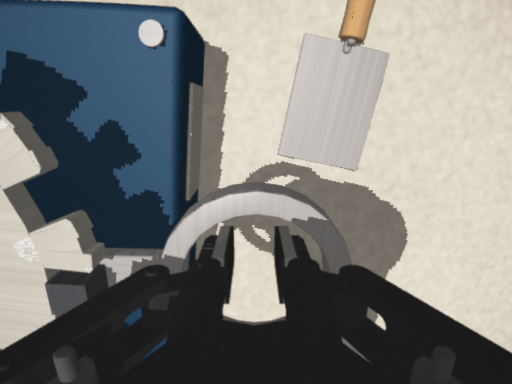

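The fingers stand inside the ring, centred near (255,260), without contact. Now I draw the lever out along tool +y.

Emit:
step_arm(commands=[[[0, 0, 0], [0, 0.008, 0], -0.5], [[0, 0, 0], [0, 0.016, 0], -0.5], [[0, 0, 0], [0, 0.022, 0], -0.5], [[0, 0, 0], [0, 0.028, 0], -0.5], [[0, 0, 0], [0, 0.03, 0], -0.5], [[0, 0, 0], [0, 0.03, 0], -0.5]])

```text
time_s: 3.82
tcp_pos: [0.4845, -0.0755, 0.1604]
eef_rot: [0.786, -0.618, 0.0, -0.0]
contact_force: [2.7, 1.2, 2.1]
width: 0.0213
```

Emit:
step_arm(commands=[[[0, 0, 0], [0, 0.002, 0], -0.5], [[0, 0, 0], [0, 0.003, 0], -0.5], [[0, 0, 0], [0, 0.003, 0], -0.5]])

```text
time_s: 4.2
tcp_pos: [0.4816, -0.0762, 0.16]
eef_rot: [0.786, -0.618, 0.0, -0.0]
contact_force: [2.8, 1.2, 2.1]
width: 0.0212
```

Run:
```python
from h import *
s,p,d=grab('wrist','w3');print(s['contact_force'],s['tcp_pos'])
cv2.imwrite('pics/w3c.png',p[100:,:,::-1])
```

```text
[2.79900242 1.23323764 2.08328616] [ 0.48162596 -0.07618757  0.15997734]
```

View pics/w3c.png

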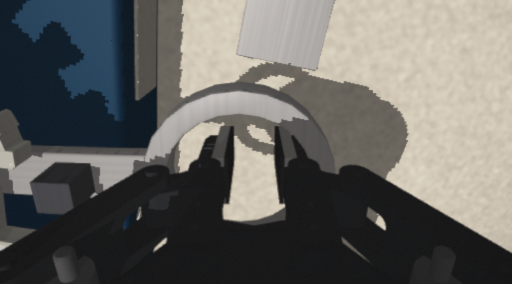

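Run:
```python
from h import *
s=bot.get_state();M=R.from_quat(s['eef_rot']).as_matrix();t=s['tcp_pos'];c=np.array([.6845,-.0295])
y=np.degrees(np.arctan2(M[1,1],M[0,1]))%360;print(y)
for i,A in enumerate(np.linspace(193,234.7,13)[1:]):
    r=.208-.0015*min(1,i/3);a=np.radians(A);w=np.r_[c+r*np.array([np.cos(a),np.sin(a)]),.160]
    print([[0,0,round(-(A-y),1)],(M.T@(w-t)).round(4).tolist(),-.5],end=', ')
```

```text
193.6169618624678
[[0, 0, np.float64(-2.9)], [0.0128, -0.0004, -0.0001], -0.5], [[0, 0, np.float64(-6.3)], [0.0253, -0.0019, -0.0001], -0.5], [[0, 0, np.float64(-9.8)], [0.0376, -0.0042, -0.0001], -0.5], [[0, 0, np.float64(-13.3)], [0.0498, -0.0072, -0.0001], -0.5], [[0, 0, np.float64(-16.8)], [0.0619, -0.0104, -0.0001], -0.5], [[0, 0, np.float64(-20.2)], [0.0738, -0.0144, -0.0001], -0.5], [[0, 0, np.float64(-23.7)], [0.0854, -0.0191, -0.0001], -0.5], [[0, 0, np.float64(-27.2)], [0.0967, -0.0245, -0.0001], -0.5], [[0, 0, np.float64(-30.7)], [0.1077, -0.0305, -0.0001], -0.5], [[0, 0, np.float64(-34.1)], [0.1183, -0.0372, -0.0001], -0.5], [[0, 0, np.float64(-37.6)], [0.1284, -0.0446, -0.0001], -0.5], [[0, 0, np.float64(-41.1)], [0.1381, -0.0525, -0.0001], -0.5],
```

Emit:
step_arm(commands=[[[0, 0, -3], [0.013, -0.0005, 0], -0.5], [[0, 0, -6], [0.0253, -0.002, 0], -0.5], [[0, 0, -10], [0.0376, -0.004, 0], -0.5], [[0, 0, -13], [0.05, -0.007, 0], -0.5], [[0, 0, -17], [0.062, -0.0105, 0], -0.5], [[0, 0, -20], [0.074, -0.0145, 0], -0.5], [[0, 0, -24], [0.0855, -0.019, 0], -0.5], [[0, 0, -27], [0.0965, -0.0245, 0], -0.5], [[0, 0, -31], [0.1075, -0.0305, 0], -0.5], [[0, 0, -34], [0.1185, -0.037, 0], -0.5], [[0, 0, -38], [0.1285, -0.0445, 0], -0.5], [[0, 0, -41], [0.138, -0.0525, 0], -0.5], [[0, 0, -41], [0.138, -0.0525, 0], -0.5]])

```text
time_s: 5.88
tcp_pos: [0.5644, -0.198, 0.1589]
eef_rot: [0.953, -0.305, -0.001, 0.0]
contact_force: [1.7, 1.9, 1.7]
width: 0.0215
```

Run:
```python
from h import *
s,p,d=grab('wrist','w4');M=R.from_quat(s['eef_rot']).as_matrix();print(s['contact_force'],M.T@s['contact_force'],s['tcp_pos'],M.round(3))
s2,q,d2=grab('side','s4');q=cv2.resize(q[115:265,180:330],(512,512),interpolation=cv2.INTER_CUBIC)[60:400]
cv2.imwrite('pics/w4c.png',np.vstack([p[120:],q])[:600,:,::-1])
```

```text
[1.7378558  1.88166182 1.74588997] [ 0.31924914 -2.53882982 -1.74967109] [ 0.56441546 -0.19796255  0.15888839] [[ 0.815 -0.58  -0.003]
 [-0.58  -0.815  0.001]
 [-0.003  0.001 -1.   ]]
```

View pics/w4c.png

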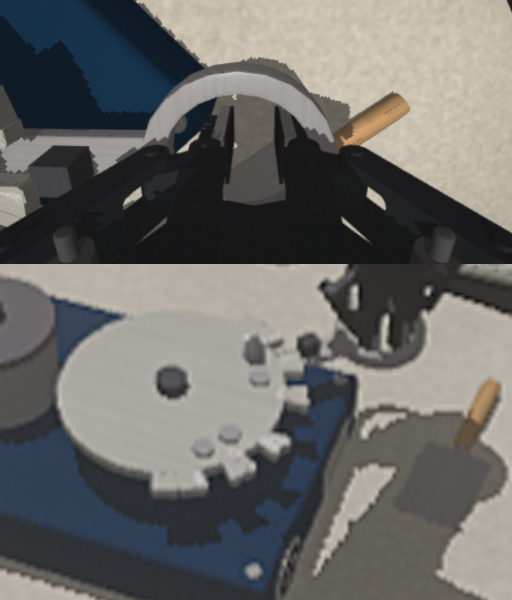

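The side crop shows the tooth at (308,345) lined up with the gap next to the stud at (254,350). I push inward in stages.

Emit:
step_arm(commands=[[[0, 0, 0], [0, -0.008, 0], -0.5], [[0, 0, 0], [0, -0.014, 0], -0.5], [[0, 0, 0], [0, -0.018, 0], -0.5], [[0, 0, 0], [0, -0.022, 0], -0.5], [[0, 0, 0], [0, -0.024, 0], -0.5], [[0, 0, 0], [0, -0.024, 0], -0.5]])

```text
time_s: 6.72
tcp_pos: [0.5774, -0.1795, 0.1594]
eef_rot: [0.953, -0.304, -0.002, 0.001]
contact_force: [-4.0, -7.9, -1.1]
width: 0.0214
```

Emit:
step_arm(commands=[[[0, 0, 0], [0, -0.003, 0], -0.5], [[0, 0, 0], [0, -0.005, 0], -0.5], [[0, 0, 0], [0, -0.005, 0], -0.5]])

```text
time_s: 7.1
tcp_pos: [0.5781, -0.1786, 0.1595]
eef_rot: [0.952, -0.305, -0.004, 0.004]
contact_force: [-8.7, -19.4, 1.9]
width: 0.0211
```

Run:
```python
from h import *
s,p,d=grab('wrist','w5');M=R.from_quat(s['eef_rot']).as_matrix();print(M.T@s['contact_force'],s['tcp_pos'],np.hypot(*(s['tcp_pos'][:2]-[.6845,-.0295])))
s2,q,d2=grab('side','s5');q=cv2.resize(q[115:265,180:330],(512,512),interpolation=cv2.INTER_CUBIC)[60:400]
cv2.imwrite('pics/w5c.png',np.vstack([p[120:],q])[:600,:,::-1])
```

```text
[ 4.13377736 20.83931745 -1.69137586] [ 0.57809764 -0.17857012  0.1594566 ] 0.18314847478074944
```

View pics/w5c.png

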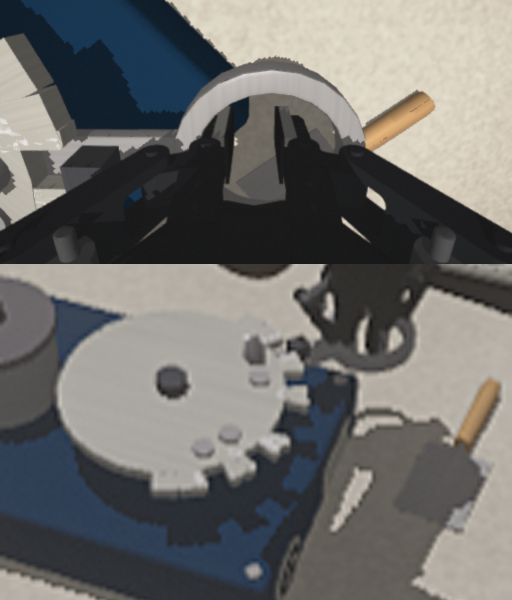

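Run:
```python
from h import *
f=np.load('/tmp/w5.npz')
cv2.imwrite('pics/w5z.png',cv2.convertScaleAbs(cv2.resize(f['p'][200:340,0:200,::-1],None,fx=4,fy=4,interpolation=cv2.INTER_CUBIC),alpha=1.3))
```

```text
(no output)
```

View pics/w5z.png

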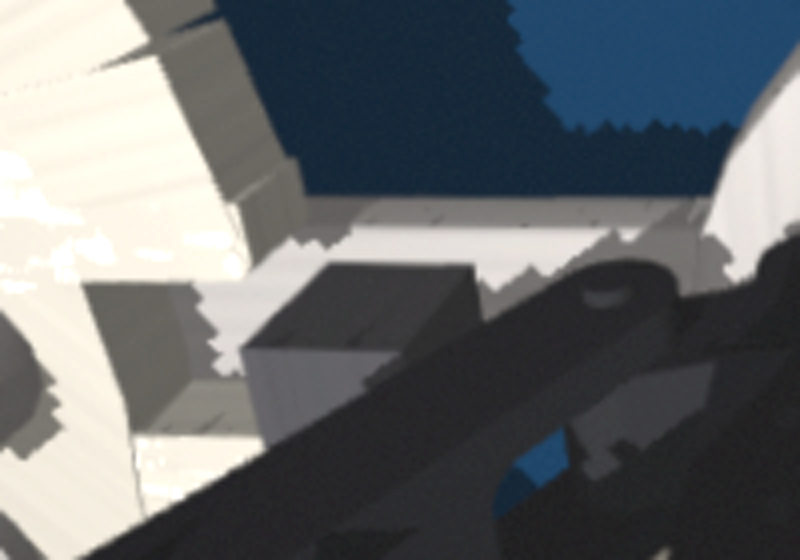

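The zoom shows the notch mouth centred near row 358 and the tooth sitting lower (toward tool −x), roughly 3–5 mm off. So I ease the press and feel along +x.

Emit:
step_arm(commands=[[[0, 0, 0], [0, 0.003, 0], -0.5], [[0, 0, -0.6], [0.002, 0.003, 0], -0.5], [[0, 0, -1.2], [0.004, 0.003, 0], -0.5], [[0, 0, -1.2], [0.004, 0.003, 0], -0.5]])

```text
time_s: 7.7
tcp_pos: [0.5828, -0.1792, 0.1594]
eef_rot: [0.956, -0.294, -0.001, 0.0]
contact_force: [-3.9, -2.8, -0.7]
width: 0.0211
```

Emit:
step_arm(commands=[[[0, 0, -0.6], [0.002, 0, 0], -0.5], [[0, 0, -0.6], [0.002, -0.001, 0], -0.5], [[0, 0, -0.6], [0.002, -0.001, 0], -0.5]])

```text
time_s: 8.07
tcp_pos: [0.5855, -0.1791, 0.1596]
eef_rot: [0.957, -0.289, -0.0, 0.0]
contact_force: [-2.9, -3.9, -3.2]
width: 0.0213
```

Force dropped and the radius is now under the rim stop, so the tooth is entering. I push it home.

Emit:
step_arm(commands=[[[0, 0, 0], [0, -0.003, 0], -0.5], [[0, 0, 0], [0, -0.006, 0], -0.5], [[0, 0, 0], [0, -0.009, 0], -0.5], [[0, 0, 0], [0, -0.009, 0], -0.5]])

```text
time_s: 8.57
tcp_pos: [0.591, -0.1715, 0.16]
eef_rot: [0.957, -0.289, 0.0, -0.0]
contact_force: [-2.5, -1.7, -2.7]
width: 0.0214
```

Emit:
step_arm(commands=[[[0, 0, 0], [0, -0.002, 0], -0.5], [[0, 0, 0], [0, -0.004, 0], -0.5], [[0, 0, 0], [0, -0.006, 0], -0.5], [[0, 0, 0], [0, -0.006, 0], -0.5]])

```text
time_s: 9.07
tcp_pos: [0.5923, -0.1694, 0.1602]
eef_rot: [0.957, -0.289, -0.002, 0.002]
contact_force: [-6.8, -11.3, -1.0]
width: 0.0215
```

Emit:
step_arm(commands=[[[0, 0, 0], [0, -0.004, 0], -0.5], [[0, 0, 0], [0, -0.004, 0], -0.5]])

```text
time_s: 9.32
tcp_pos: [0.592, -0.1685, 0.1604]
eef_rot: [0.957, -0.29, -0.004, 0.004]
contact_force: [-13.1, -20.6, 3.3]
width: 0.0216
```

Emit:
step_arm(commands=[[[0, 0, 0], [0, 0.004, 0], -0.5], [[0, 0, 0], [0, 0.009, 0], -0.5], [[0, 0, 0], [0, 0.009, 0], -0.5]])

```text
time_s: 9.7
tcp_pos: [0.5924, -0.1711, 0.161]
eef_rot: [0.957, -0.289, 0.002, -0.0]
contact_force: [-0.9, -1.8, 0.8]
width: 0.0213
```

Emit:
step_arm(commands=[[[0, 0, 0], [0, 0.004, 0], -0.5], [[0, 0, 0], [0, 0.005, 0], -0.6], [[0, 0, 0], [0, 0.005, 0], -0.6]])

```text
time_s: 10.07
tcp_pos: [0.5888, -0.1749, 0.1601]
eef_rot: [0.957, -0.289, 0.0, -0.0]
contact_force: [0.2, 0.3, -0.3]
width: 0.0167
```

Nothing is touching now, so I lift straight out and check.

Emit:
step_arm(commands=[[[0, 0, 0], [0, 0, -0.02], -0.6], [[0, 0, 0], [0, 0, -0.05], -0.6], [[0, 0, 0], [0, 0, -0.1], -0.6], [[0, 0, 0], [0, 0, -0.14], -0.6], [[0, 0, 0], [0, 0, -0.14], -0.6]])

```text
time_s: 10.7
tcp_pos: [0.59, -0.1752, 0.3045]
eef_rot: [0.957, -0.289, 0.005, -0.001]
contact_force: [0.5, -0.3, -0.1]
width: 0.0169
```

Run:
```python
from h import *
s,p,d=grab('wrist','w6');print(s['time_s'],s['tcp_pos'],s['contact_force'])
cv2.imwrite('pics/w6.png',cv2.resize(p[:,:,::-1],None,fx=1.5,fy=1.5))
C=cloud('wrist',s,d)
print(topix('wrist',s,[[.6845,-.0295,.134]]))
```

```text
10.7 [ 0.58998876 -0.1752411   0.30445006] [ 0.53992286 -0.2896041  -0.1067239 ]
[[ 60.28403455 196.3517179 ]]
```

View pics/w6.png

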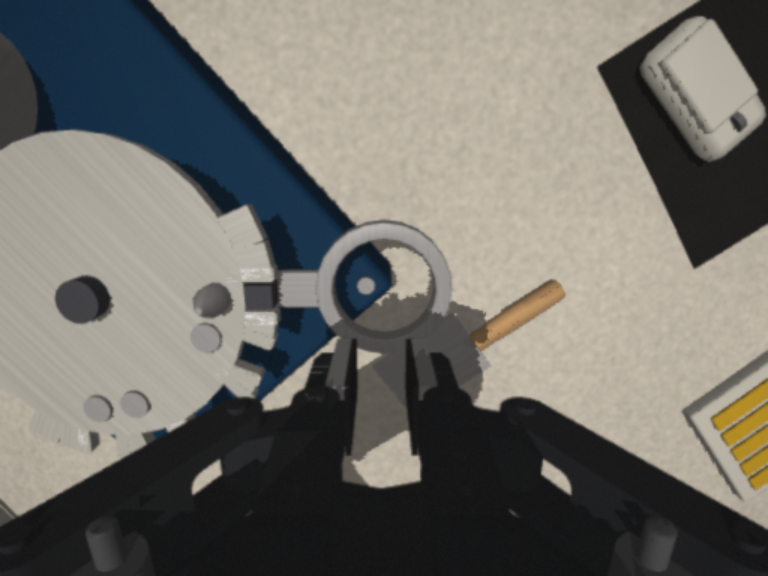

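Run:
```python
from h import *
for n,l,h in(('w1',(255,182),(50,187)),('w6',(384/1.5,280/1.5),(80/1.5,299/1.5))):
    f=np.load(f'/tmp/{n}.npz');s=dict(tcp_pos=f['t'],eef_rot=f['q'])
    L=onplane('wrist',s,l,.116)[0,:2];H=onplane('wrist',s,h,.146)[0,:2];print(n,L,H,np.hypot(*(L-H)))
s=bot.get_state();print(s['qd'].round(3),bot.sign_off())
```

```text
w1 [ 0.51290708 -0.06901683] [ 0.68019947 -0.03177338] 0.1713879181199299
w6 [ 0.59208336 -0.17677824] [ 0.68420758 -0.03150903] 0.1720174826595378
the job is handed in; nothing more can be done
[-0.001  0.035 -0.056 -0.017  0.002 -0.   ] None
```

The lever is home in the notch by the stud, the fingers are out of the loop, and I handed the job in at about 11 s of the 45 s. The sign-off gives no verdict.

- **What I did:** I put the fingers in the loop, drew the lever out about 25 mm and swung it about 42° toward the stud. The first push stopped on the rim at about 20 N. A zoomed view put the tooth a few millimetres short of the notch, so I eased off and felt along the rim. The tooth then dropped in and went about 16 mm further, to a hard stop.
- **Lever position:** the last wrist picture shows the tooth seated in the notch right behind the stud. By eye in the pictures, the distance from loop to hub was 172.0 mm at the end and 171.4 mm at the start, when the lever was home. They agree to within 1 mm. Both read about 3 mm under the stated 175 mm, which I put down to where I picked the hub.
- **Contact and bystanders:** the force was near zero as I lifted out, and the gripper stands about 14 cm above where it worked the loop. I did not measure the bystanders again. The mouse and the spatula's handle look undisturbed in the last picture. The tin and jars are not in it, but the arm did not go low near them.
- **Disagreement:** my pivot estimates differed by up to 7 mm between views, so I relied on feel and on comparing the distances.

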